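# Re-sort speaker drivers among their colour-coded foam nests

### The arm

A 6-joint arm with a two-finger parallel gripper is mounted at the origin on the work surface. World frame = base frame: x ahead of the robot, y to its left, z up, the work surface at z = 0. Lengths are in mm, angles in degrees, forces in N, time in s.
With the tool pointing down it reaches from about 350 to 850 mm from the base axis. Payload 8.1 kg.
Tool frame: the origin (TCP) lies midway between the tips of the shut fingers; the grasp point (between the pads) lies 19 mm behind it; z points along the fingers, y is the line along which they close (so a half turn about z gives the same grasp; the last joint's range is limited). The gripper opens to 85 mm and grips with 20 to 120 N. Pads are 22 mm wide; open, the fingers measure 114 mm over their backs; the gripper's body (76 mm by 85 mm) begins 54 mm behind the grasp point. The pads swing forward as they close: fully open they stand 13 mm farther back than shut.
Start: joints at [69.763, 7.471, 85.268, -0, 87.261, -4.893], TCP at [158.744, 578.624, 231.292] pointing down, gripper open.
Joint ranges: [-169.43, 169.43], [-51.17, 129.36], [1.28, 143.12], [-76.62, 256.62], [0, 156.53], [-152.29, 152.29]. Speed limits (degrees/s): [136.94, 136.94, 159.86, 180, 180, 180].

### API

Orientations are given as a 3x3 rotation matrix whose columns are the frame's x, y, z axes.
In Python, from bench import manip gives the robot as it stands.
- The arm moves only by the tool move_arm, never from a script. Its argument "increments" is a list of rows, each an object of numbers: "claw": the closure in counts, from 0 (fully open) to 255 (shut); "dx", "dy", "dz": the shift along the world's x, y, z in units of 0.5 m (1.0 is 0.5 m); "rx", "ry", "rz": the turn, a rotation vector about the world's x, y, z in units of 180 degrees (1.0 is 180 degrees). In form: [{"claw": .., "dx": .., "dy": .., "dz": .., "rx": .., "ry": .., "rz": ..}, ...]. A call has 1 to 10 rows; each row is the pose to reach, as a shift and turn from the pose commanded when the call began, turning the shorter way round; what a row does not reach only later rows make up. A row lasts 1/12 s, in which the tool goes at most 41.7 mm and 7.16 degrees, less where a joint would pass 70% of its speed; a pose out of reach is approached as far as the arm can. A call with a number of a shift or a turn outside -1 to 1 is refused whole. A call with a gripper value outside its range is refused whole. The fingers move at their own pace and stop on an object; the grip force is fixed at half the most. Time passes only in rows, so rows that repeat a pose let the fingers close. It gives the time, the measured TCP pose, the force, the opening and the grip force at its end, in the units of the state.
- manip.state(): the state, without advancing time (a new reading comes with each control period).
- manip.get_image(name): name is "side" or "top" or "wrist"; returns the picture (420x560x3 uint8, blue, green, red); there is no depth.
- manip.camera_info(name): a dict with "mtx" (3x3 intrinsics, pixels), "R" (3x3) and "t" (3): a world point X has camera coordinates R X + t. Camera axes: x right, y down, z forward; pixel columns grow to the right and rows downward; lengths in mm; the calibration is good to about 2 mm. A picture is of the moment at which its call begins: read the wrist's pose just before it. camera_info takes no time and is no camera call; for the wrist camera it gives the pose at the moment of the call.
- manip.finish_job(): hands the job in; it is judged then, once.
The state is a dict: "time": time; "q": joint angles; "qvel": joint speeds; "joint_efforts": joint torques, N m; "eef_pos": TCP position; "eef_rot": TCP orientation; "force": force on the tool from outside, world axes, zero at the start; "ft_torque": the same for the moment, N m; "grip_width": opening from 0.0 (shut) to 1.0 (fully open); "grip_force": force on a finger pad.
Only numpy, scipy, OpenCV 4.12 (cv2) and the standard library are available. Lean on these libraries where they do the work, as an engineer would, in place of code of your own. Each camera call takes 0.05 s, during which the arm holds its last target. There are 200 camera calls.

### The job

The four speakers on the assembly bench are standing in one another's foam nests: rearrange them so that each stands upright in the recess of the nest whose rim has the colour of its cone. The plain white nest is free for parking a speaker on the way and is empty again at the end. Never put a speaker down on the bench itself, lower each one gently into its recess rather than dropping it, and leave the drink bottle alone.

Things in the scene. Friction and masses are not known exactly. Their poses are not given: they have to be found in the camera images.
- speaker_red_center (a point): speaker driver with a red cone (the disc seen from above) and a red band round its can; the rest of the can is black; upright round can 50 mm across, 56 mm high, its lowest 16 mm (the magnet) only 44 mm across; a small grey dome in the middle of the top stands 3 mm higher. About 220 g, loose. The point is its centre, half-way up (28 mm above its underside); z points up out of the cone when upright.
- speaker_yellow_center (a point): speaker driver with a yellow cone (the disc seen from above) and a yellow band round its can; the rest of the can is black; upright round can 50 mm across, 56 mm high, its lowest 16 mm (the magnet) only 44 mm across; a small grey dome in the middle of the top stands 3 mm higher. About 220 g, loose. The point is its centre, half-way up (28 mm above its underside); z points up out of the cone when upright.
- speaker_blue_center (a point): speaker driver with a blue cone (the disc seen from above) and a blue band round its can; the rest of the can is black; upright round can 50 mm across, 56 mm high, its lowest 16 mm (the magnet) only 44 mm across; a small grey dome in the middle of the top stands 3 mm higher. About 220 g, loose. The point is its centre, half-way up (28 mm above its underside); z points up out of the cone when upright.
- speaker_black_center (a point): speaker driver with a black cone (the disc seen from above) and a black band round its can; it is black all over, but for the grey dome; upright round can 50 mm across, 56 mm high, its lowest 16 mm (the magnet) only 44 mm across; a small grey dome in the middle of the top stands 3 mm higher. About 220 g, loose. The point is its centre, half-way up (28 mm above its underside); z points up out of the cone when upright.
- nest_red: nest for the red speaker: white foam block with a red rim; fixed, 88 mm square, 18 mm high, with a square recess 66 mm wide and 6 mm deep in the top, so a speaker stands in it 12 mm above the bench (its centre 40 mm above the bench). Origin at the middle of the block's underside, on the bench; z up, x and y along its sides.
- nest_yellow: nest for the yellow speaker: white foam block with a yellow rim; fixed, 88 mm square, 18 mm high, with a square recess 66 mm wide and 6 mm deep in the top, so a speaker stands in it 12 mm above the bench (its centre 40 mm above the bench). Origin at the middle of the block's underside, on the bench; z up, x and y along its sides.
- nest_blue: nest for the blue speaker: white foam block with a blue rim; fixed, 88 mm square, 18 mm high, with a square recess 66 mm wide and 6 mm deep in the top, so a speaker stands in it 12 mm above the bench (its centre 40 mm above the bench). Origin at the middle of the block's underside, on the bench; z up, x and y along its sides.
- nest_black: nest for the black speaker: white foam block with a black rim; fixed, 88 mm square, 18 mm high, with a square recess 66 mm wide and 6 mm deep in the top, so a speaker stands in it 12 mm above the bench (its centre 40 mm above the bench). Origin at the middle of the block's underside, on the bench; z up, x and y along its sides.
- nest_spare: spare nest: the same foam block, all white, rim included; empty at the start; fixed, 88 mm square, 18 mm high, with a square recess 66 mm wide and 6 mm deep in the top, so a speaker stands in it 12 mm above the bench (its centre 40 mm above the bench). Origin at the middle of the block's underside, on the bench; z up, x and y along its sides.
- bottle_center (a point): bystander: drink bottle with blue cap and blue label, 64 mm across, 200 mm high, standing loose on the bench on the robot's right (-y) side of the nests. The point is its centre, half-way up.
Mind the look-alikes: they are no part of the job. Leave any green or turquoise look-alike of the part that bears speaker_black_center alone.

How it is judged:
By the outcome, as a careful person would: the job done as asked, in the order asked, and still so for the second after the job is handed in, with the robot touching nothing.
It also fails if it takes over 120 s, if anything falls off the work surface, if the arm or the gripper's body presses on something with over 40 N, if the wrist force passes 120 N, or if a joint passes its speed limit or range.

## Working session

There is one attempt and no reset: what is moved stays moved. The work goes in short steps, Python scripts to look and compute and a tool call to move; the robot and the scene stay as the last step left them, time stands still between calls to the robot, and variables do not carry over. Pictures are saved under pics/ and viewed, at most 14 in all, crops included, and the job is handed in when it is done.

Besides the shell and the picture viewer there is one more tool, called after "Call:" as name(argument=value, ...), one argument or row to a line, values as JSON. move_arm: Moves the arm, as the interface text tells. Shifts and turns lie within -1 to 1; 1 stands for 0.5 m of shift or 180 degrees of turn. Its arguments: {"type":"object","properties":{"increments":{"type":"array"}},"required":["increments"]}

```bash
mkdir -p pics; ls
python3 - <<'E'
from bench import manip
import cv2
s=manip.state();print(s)
for n in("top","side"):
    c=manip.camera_info(n);print(n,c)
    cv2.imwrite(f"pics/{n}0.png",manip.get_image(n))
E
```

```text
pics
{'time': 0.0, 'q': array([ 6.97652586e+01,  7.51495361e+00,  8.53323195e+01, -1.57073586e-03,
        8.72620550e+01, -4.89309521e+00]), 'qvel': array([ 0.09558759, -0.13670807,  0.05820694,  0.01356403, -0.04112639,
        0.01062072]), 'joint_efforts': array([ 8.52688117e-04, -5.69406223e+01, -5.00544047e+01, -2.89044856e-04,
        1.47302588e-02, -2.35202185e-05]), 'eef_pos': array([158.53275068, 578.07931866, 230.21691944]), 'eef_rot': array([[-9.64365674e-01,  2.64572190e-01, -6.34267701e-04],
       [ 2.64572916e-01,  9.64364004e-01, -1.79984148e-03],
       [ 1.35476936e-04, -1.90351540e-03, -9.99998179e-01]]), 'force': array([-0.14715811,  0.54559875, -0.99567124]), 'ft_torque': array([-0.02745005,  0.01371728,  0.01263268]), 'grip_force': 0.0, 'grip_width': 0.9993923708811564}
top {'mtx': array([[403.66643803,   0.        , 281.80521243],
       [  0.        , 403.66643803, 209.32981202],
       [  0.        ,   0.        ,   1.        ]]), 'R': array([[-0.00805405, -0.99946509,  0.03169659],
       [-0.98434359,  0.00234285, -0.17624473],
       [ 0.17607619, -0.03261982, -0.98383592]]), 't': array([-82.62368786, 569.60128149, 835.96051734])}
side {'mtx': array([[464.88717098,   0.        , 289.98837829],
       [  0.        , 464.88717098, 214.73701139],
       [  0.        ,   0.        ,   1.        ]]), 'R': array([[ 9.94025654e-01, -1.09145276e-01,  5.54406822e-04],
       [-7.45364454e-02, -6.82523557e-01, -7.27052896e-01],
       [ 7.97327847e-02,  7.22667907e-01, -6.86581226e-01]]), 't': array([-557.9315979 ,   73.83908491, 1164.63105278])}
```

View pics/top0.png

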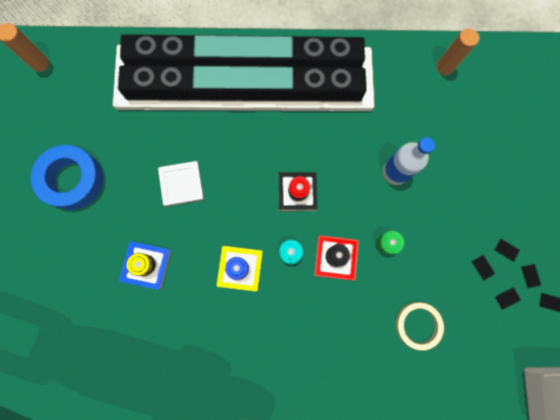

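View pics/side0.png

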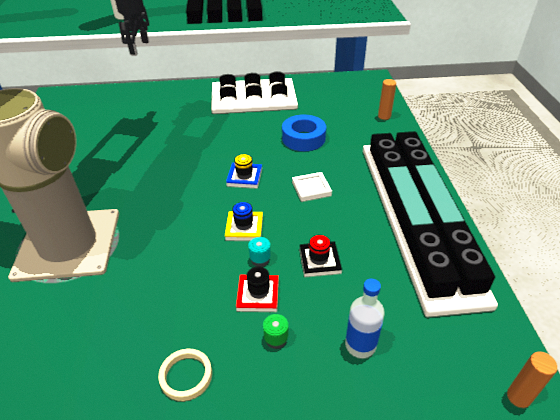

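The top view shows yellow at (145,265) in the blue nest and blue at (237,268) in the yellow nest. Black is at (338,257) in the red nest and red at (299,188) in the black nest. The spare nest is at (181,183). The look-alikes are turquoise at (291,252) and green at (392,242), and the bottle is near (400,170).

```bash
cat > h.py <<'E'
from bench import manip
import cv2, numpy as np
def ray(c,uv):
    C=-c["R"].T@c["t"]; d=c["R"].T@np.linalg.inv(c["mtx"])@np.array([*uv,1.]); return C,d/np.linalg.norm(d)
def onz(c,uv,z):
    C,d=ray(c,uv); return C+d*(z-C[2])/d[2]
def tri(c1,u1,c2,u2):
    A=np.zeros((3,3));b=np.zeros(3);L=[]
    for c,u in((c1,u1),(c2,u2)):
        C,d=ray(c,u);P=np.eye(3)-np.outer(d,d);A+=P;b+=P@C;L.append((P,C))
    X=np.linalg.solve(A,b); return X,max(np.linalg.norm(P@(X-C)) for P,C in L)
def masks(im):
    h,s,v=cv2.split(cv2.cvtColor(im,cv2.COLOR_BGR2HSV)); sat=(s>150)&(v>80)
    return dict(red=sat&((h<8)|(h>172)),yellow=sat&(h>20)&(h<35),blue=sat&(h>105)&(h<130),
                white=(s<50)&(v>150),black=v<60)
def comps(m,amin):
    cs,_=cv2.findContours(m.astype(np.uint8)*255,cv2.RETR_EXTERNAL,cv2.CHAIN_APPROX_NONE)
    return [c for c in cs if cv2.contourArea(cv2.convexHull(c))>amin]
E
python3 - <<'E'
from h import *
for n in("top","side"):
    im=cv2.imread(f"pics/{n}0.png");c=manip.camera_info(n)
    for k,m in masks(im).items():
        for q in comps(m,100):
            x,y,w,h=cv2.boundingRect(q)
            ok=(110<x<360 and 150<y<300) if n=="top" else (215<x<350 and 140<y<320)
            if ok:
                (u,v),wh,a=cv2.minAreaRect(q)
                print(n,k,np.round([u,v]),np.round(wh),round(a),'z18',onz(c,(u,v),18)[:2].round(),'z68',onz(c,(u,v),68)[:2].round())
E
```

```text
top red [336. 257.] [40. 41.] 6 z18 [ 465. -208.] z68 [ 462. -200.]
top red [299. 186.] [21. 20.] 90 z18 [ 629. -127.] z68 [ 617. -123.]
top yellow [139. 264.] [21. 24.] 90 z18 [455. 230.] z68 [452. 214.]
top yellow [239. 268.] [41. 41.] 7 z18 [443.   9.] z68 [441.   5.]
top blue [236. 268.] [20. 21.] 90 z18 [443.  15.] z68 [442.  11.]
top blue [144. 265.] [41. 42.] 14 z18 [451. 218.] z68 [449. 203.]
top white [239. 268.] [30. 30.] 8 z18 [443.   8.] z68 [441.   5.]
top white [144. 265.] [29. 31.] 14 z18 [451. 218.] z68 [449. 203.]
top white [336. 258.] [29. 29.] 7 z18 [ 465. -208.] z68 [ 462. -200.]
top white [298. 191.] [28. 29.] 90 z18 [ 618. -123.] z68 [ 607. -120.]
top white [180. 183.] [39. 40.] 81 z18 [637. 146.] z68 [625. 135.]
top black [338. 255.] [20. 21.] 90 z18 [ 471. -211.] z68 [ 467. -203.]
top black [298. 190.] [35. 35.] 90 z18 [ 619. -123.] z68 [ 608. -120.]
side red [257. 291.] [41. 33.] 2 z18 [ 464. -211.] z68 [ 464. -249.]
side red [319. 244.] [18. 20.] 90 z18 [624. -84.] z68 [ 614. -130.]
side yellow [244. 224.] [37. 25.] 2 z18 [442.   6.] z68 [444. -45.]
side yellow [243. 161.] [14. 16.] 90 z18 [450. 275.] z68 [451. 207.]
side blue [242. 210.] [16. 18.] 90 z18 [440.  59.] z68 [442.   5.]
side blue [244. 173.] [33. 20.] 4 z18 [451. 216.] z68 [452. 152.]
side white [257. 291.] [30. 22.] 2 z18 [ 464. -212.] z68 [ 464. -251.]
side white [323. 273.] [ 3. 37.] 85 z18 [ 618. -176.] z68 [ 609. -217.]
side white [320. 257.] [19. 29.] 85 z18 [ 619. -128.] z68 [ 610. -171.]
side white [244. 224.] [16. 27.] 90 z18 [442.   6.] z68 [444. -45.]
side white [312. 186.] [26. 36.] 79 z18 [638. 138.] z68 [628.  78.]
side black [258. 278.] [37. 21.] 90 z18 [ 467. -176.] z68 [ 467. -216.]
side black [320. 257.] [29. 39.] 85 z18 [ 621. -125.] z68 [ 611. -169.]
side black [243. 223.] [13. 18.] 87 z18 [442.  10.] z68 [443. -41.]
side black [244. 172.] [12. 15.] 86 z18 [451. 220.] z68 [452. 156.]
```

Call:
move_arm(
  increments=[
    {"claw": 0, "dx": 0.585, "dy": -0.729, "dz": 0, "rx": 0, "ry": 0, "rz": -0.415},
    {"claw": 0, "dx": 0.585, "dy": -0.729, "dz": 0, "rx": 0, "ry": 0, "rz": -0.415},
    {"claw": 0, "dx": 0.585, "dy": -0.729, "dz": 0, "rx": 0, "ry": 0, "rz": -0.415},
    {"claw": 0, "dx": 0.585, "dy": -0.729, "dz": 0, "rx": 0, "ry": 0, "rz": -0.415},
    {"claw": 0, "dx": 0.585, "dy": -0.729, "dz": 0, "rx": 0, "ry": 0, "rz": -0.415},
    {"claw": 0, "dx": 0.585, "dy": -0.729, "dz": 0, "rx": 0, "ry": 0, "rz": -0.415},
    {"claw": 0, "dx": 0.585, "dy": -0.729, "dz": 0, "rx": 0, "ry": 0, "rz": -0.415},
    {"claw": 0, "dx": 0.585, "dy": -0.729, "dz": 0, "rx": 0, "ry": 0, "rz": -0.415},
    {"claw": 0, "dx": 0.585, "dy": -0.729, "dz": 0, "rx": 0, "ry": 0, "rz": -0.415},
    {"claw": 0, "dx": 0.585, "dy": -0.729, "dz": 0, "rx": 0, "ry": 0, "rz": -0.415},
  ],
)

```text
time: 0.93
eef_pos: [420.1, 251.7, 231.0]
eef_rot: [[-0.047, 0.999, -0.0], [0.999, 0.047, -0.0], [-0.0, -0.0, -1.0]]
force: [1.1, 0.3, 0.2]
grip_width: 0.999
grip_force: 0.0
```

Run:
```python
from h import *
c=manip.camera_info("wrist");im=manip.get_image("wrist");cv2.imwrite("pics/w1.png",im)
print(c, manip.state()["eef_pos"])
np.save("pics/w1.npy",c,allow_pickle=True)
```

```text
{'mtx': array([[368.11873452,   0.        , 283.64656436],
       [  0.        , 368.11873452, 209.84321464],
       [  0.        ,   0.        ,   1.        ]]), 'R': array([[ 9.98915933e-01,  4.65462216e-02,  6.38200522e-04],
       [ 4.44952014e-02, -9.58748938e-01,  2.80750157e-01],
       [ 1.36797331e-02, -2.80417408e-01, -9.59780674e-01]]), 't': array([-432.09304939,  185.86906908,  443.53254745])} [424.49764876 245.92360198 231.01744707]
```

View pics/w1.png

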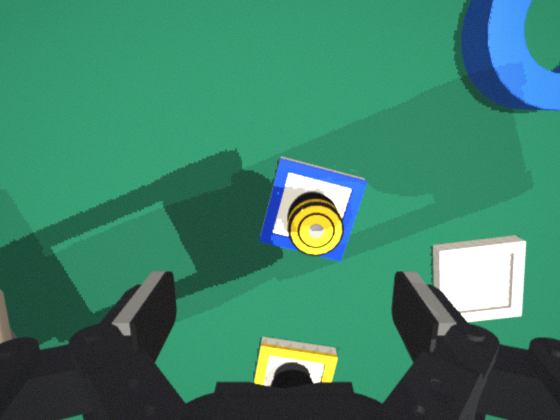

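The wrist view shows the yellow cone near (316,230) in the blue-rimmed nest around (313,209). The spare nest is at (480,280), and the fingers frame the view.

Run:
```python
from h import *
c=np.load("pics/w1.npy",allow_pickle=True).item();im=cv2.imread("pics/w1.png");t=manip.camera_info("top");M=masks(im)
def cen(m,box):
    x0,y0,x1,y1=box;k=np.zeros_like(m);k[y0:y1,x0:x1]=m[y0:y1,x0:x1]
    q=max(comps(k,50),key=lambda q:cv2.contourArea(cv2.convexHull(q)));return cv2.minAreaRect(q)
b=cen(M["blue"],(240,140,380,280));w=cen(M["white"],(425,225,535,335))
print("blue",b,onz(c,b[0],18),tri(c,b[0],t,(144.5,265)));print("spare",w,onz(c,w[0],18),tri(c,w[0],t,(180,183)))
# yellow speaker: dome = grey blob inside cone (z~71); top dome likewise
y=cen(M["yellow"],(280,180,350,262));print("yellow",y)
h,s,v=cv2.split(cv2.cvtColor(im,cv2.COLOR_BGR2HSV))
g=((s<100)&(v>90));d=cen(g,(305,220,330,242)) if g[220:242,305:330].any() else None
print("dome",d,onz(c,d[0],71),onz(c,(315,230),68))
tp=cv2.imread("pics/top0.png");h,s,v=cv2.split(cv2.cvtColor(tp,cv2.COLOR_BGR2HSV))
for nm,(u,vv) in dict(yellow=(137,264),blue=(235,268),black=(339,254),red=(299,186)).items():
    k=(s<100)&(v>90)&(v<220);ys,xs=np.nonzero(k[vv-6:vv+7,u-6:u+7])
    if len(xs): p=(u-6+xs.mean(),vv-6+ys.mean());print(nm,len(xs),p,onz(t,p,71).round(1))
```

```text
blue ((312.487060546875, 211.04922485351562), (89.73433685302734, 85.66243743896484), 14.743562698364258) [451.45746898 218.82118679  18.        ] (array([451.4826298 , 218.10857093,  15.60789253]), np.float64(0.20454483320744526))
spare ((481.3109130859375, 279.2987976074219), (81.0567398071289, 95.30240631103516), 83.6598129272461) [636.47816908 151.43411094  18.        ] (array([639.44999271, 148.17738788,  11.75201896]), np.float64(0.8498412603853238))
yellow ((315.5000305175781, 229.50001525878906), (49.497474670410156, 50.91168975830078), 45.0)
dome ((316.0, 230.5), (13.0, 14.0), 90.0) [450.63620804 216.79738537  71.        ] [450.05473072 216.17232704  68.        ]
yellow 10 (np.float64(137.3), np.float64(263.2)) [452.7 216.4  71. ]
blue 3 (np.float64(236.0), np.float64(266.0)) [445.6  11.8  71. ]
black 42 (np.float64(338.85714285714283), np.float64(254.5)) [ 468.2 -205.1   71. ]
red 6 (np.float64(299.3333333333333), np.float64(185.66666666666666)) [ 618.  -123.6   71. ]
```

Call:
move_arm(
  increments=[
    {"claw": 0, "dx": 0.053, "dy": -0.059, "dz": -0.1, "rx": 0, "ry": 0, "rz": -0.015},
    {"claw": 0, "dx": 0.053, "dy": -0.059, "dz": -0.242, "rx": 0, "ry": 0, "rz": -0.015},
    {"claw": 0, "dx": 0.053, "dy": -0.059, "dz": -0.242, "rx": 0, "ry": 0, "rz": -0.015},
    {"claw": 0, "dx": 0.053, "dy": -0.059, "dz": -0.242, "rx": 0, "ry": 0, "rz": -0.015},
    {"claw": 0, "dx": 0.053, "dy": -0.059, "dz": -0.242, "rx": 0, "ry": 0, "rz": -0.015},
    {"claw": 0, "dx": 0.053, "dy": -0.059, "dz": -0.242, "rx": 0, "ry": 0, "rz": -0.015},
    {"claw": 0, "dx": 0.053, "dy": -0.059, "dz": -0.242, "rx": 0, "ry": 0, "rz": -0.015},
    {"claw": 0, "dx": 0.053, "dy": -0.059, "dz": -0.242, "rx": 0, "ry": 0, "rz": -0.015},
  ],
)

```text
time: 1.65
eef_pos: [447.7, 225.5, 113.5]
eef_rot: [[-0.007, 1.0, 0.005], [1.0, 0.007, 0.002], [0.002, 0.005, -1.0]]
force: [0.5, 0.4, -0.8]
grip_width: 0.997
grip_force: 0.0
```

```bash
cat >> h.py <<'E'
def view(n,name):
    c=manip.camera_info(n);im=manip.get_image(n);cv2.imwrite(f"pics/{name}.png",im);np.save(f"pics/{name}.npy",c,allow_pickle=True);return c,im
E
python3 - <<'E'
from h import *
c,im=view("wrist","w2");M=masks(im)
print(manip.state()["eef_pos"])
for q in comps(M["yellow"],300):
    r=cv2.minAreaRect(q);print(r,onz(c,r[0],68))
E
```

```text
[447.52747909 225.37444222 113.12847123]
((287.5, 253.0), (76.0, 81.0), 90.0) [450.69905559 216.76770129  68.        ]
((287.16400146484375, 217.20721435546875), (78.01923370361328, 26.58755874633789), 0.7345209717750549) [450.32330022 237.4430524   68.        ]
```

Call:
move_arm(
  increments=[
    {"claw": 0, "dx": 0.006, "dy": -0.017, "dz": 0, "rx": 0, "ry": 0, "rz": 0},
    {"claw": 0, "dx": 0.006, "dy": -0.017, "dz": -0.05, "rx": 0, "ry": 0, "rz": 0},
    {"claw": 0, "dx": 0.006, "dy": -0.017, "dz": -0.1, "rx": 0, "ry": 0, "rz": 0},
    {"claw": 0, "dx": 0.006, "dy": -0.017, "dz": -0.14, "rx": 0, "ry": 0, "rz": 0},
    {"claw": 0, "dx": 0.006, "dy": -0.017, "dz": -0.164, "rx": 0, "ry": 0, "rz": 0},
    {"claw": 0, "dx": 0.006, "dy": -0.017, "dz": -0.164, "rx": 0, "ry": 0, "rz": 0},
    {"claw": 0, "dx": 0.006, "dy": -0.017, "dz": -0.164, "rx": 0, "ry": 0, "rz": 0},
  ],
)

```text
time: 2.28
eef_pos: [449.1, 215.4, 28.6]
eef_rot: [[-0.006, 1.0, -0.001], [1.0, 0.006, -0.0], [-0.0, -0.001, -1.0]]
force: [0.1, -0.1, 0.3]
grip_width: 1.002
grip_force: 0.0
```

Call:
move_arm(
  increments=[
    {"claw": 255, "dx": 0.002, "dy": 0.002, "dz": 0.002},
    {"claw": 255, "dx": 0.002, "dy": 0.002, "dz": 0.002},
    {"claw": 255, "dx": 0.002, "dy": 0.002, "dz": 0.002},
    {"claw": 255, "dx": 0.002, "dy": 0.002, "dz": 0.002},
    {"claw": 255, "dx": 0.002, "dy": 0.002, "dz": 0.002},
    {"claw": 255, "dx": 0.002, "dy": 0.002, "dz": 0.002},
    {"claw": 255, "dx": 0.002, "dy": 0.002, "dz": 0.002},
    {"claw": 255, "dx": 0.002, "dy": 0.002, "dz": 0.002},
  ],
)

```text
$.increments[0]: bad value
```

Call:
move_arm(
  increments=[
    {"claw": 255, "dx": 0.002, "dy": 0.002, "dz": 0.002, "rx": 0, "ry": 0, "rz": 0},
    {"claw": 255, "dx": 0.002, "dy": 0.002, "dz": 0.002, "rx": 0, "ry": 0, "rz": 0},
    {"claw": 255, "dx": 0.002, "dy": 0.002, "dz": 0.002, "rx": 0, "ry": 0, "rz": 0},
    {"claw": 255, "dx": 0.002, "dy": 0.002, "dz": 0.002, "rx": 0, "ry": 0, "rz": 0},
    {"claw": 255, "dx": 0.002, "dy": 0.002, "dz": 0.002, "rx": 0, "ry": 0, "rz": 0},
    {"claw": 255, "dx": 0.002, "dy": 0.002, "dz": 0.002, "rx": 0, "ry": 0, "rz": 0},
    {"claw": 255, "dx": 0.002, "dy": 0.002, "dz": 0.002, "rx": 0, "ry": 0, "rz": 0},
    {"claw": 255, "dx": 0.002, "dy": 0.002, "dz": 0.002, "rx": 0, "ry": 0, "rz": 0},
  ],
)

```text
time: 2.95
eef_pos: [451.3, 217.2, 31.1]
eef_rot: [[-0.006, 1.0, 0.003], [1.0, 0.006, 0.001], [0.001, 0.003, -1.0]]
force: [-1.2, -1.2, 6.6]
grip_width: 0.566
grip_force: 61.3
```

Call:
move_arm(
  increments=[
    {"claw": 255, "dx": 0, "dy": 0, "dz": 0.05, "rx": 0, "ry": 0, "rz": 0},
    {"claw": 255, "dx": 0, "dy": 0, "dz": 0.12, "rx": 0, "ry": 0, "rz": 0},
    {"claw": 255, "dx": 0.03, "dy": -0.01, "dz": 0.18, "rx": 0, "ry": 0, "rz": 0},
    {"claw": 255, "dx": 0.1, "dy": -0.038, "dz": 0.18, "rx": 0, "ry": 0, "rz": 0},
    {"claw": 255, "dx": 0.17, "dy": -0.065, "dz": 0.18, "rx": 0, "ry": 0, "rz": 0},
    {"claw": 255, "dx": 0.24, "dy": -0.09, "dz": 0.18, "rx": 0, "ry": 0, "rz": 0},
    {"claw": 255, "dx": 0.31, "dy": -0.118, "dz": 0.18, "rx": 0, "ry": 0, "rz": 0},
    {"claw": 255, "dx": 0.374, "dy": -0.142, "dz": 0.18, "rx": 0, "ry": 0, "rz": 0},
    {"claw": 255, "dx": 0.374, "dy": -0.142, "dz": 0.18, "rx": 0, "ry": 0, "rz": 0},
    {"claw": 255, "dx": 0.374, "dy": -0.142, "dz": 0.18, "rx": 0, "ry": 0, "rz": 0},
  ],
)

```text
time: 3.78
eef_pos: [637.9, 144.5, 118.3]
eef_rot: [[-0.004, 1.0, -0.001], [1.0, 0.004, -0.0], [-0.0, -0.001, -1.0]]
force: [-1.2, 1.0, -1.9]
grip_width: 0.568
grip_force: 63.5
```

Run:
```python
from h import *
c,im=view("wrist","w3");M=masks(im)
print(manip.state()["eef_pos"])
for k in("yellow","white"):
  for q in comps(M[k],300):
    r=cv2.minAreaRect(q);print(k,np.round(r[0]),np.round(r[1]),onz(c,r[0],18).round())
```

```text
[636.94890841 145.24685186 118.61507771]
yellow [ 38. 330.] [79. 17.] [452.  48.  18.]
yellow [284. 326.] [119. 134.] [639.  53.  18.]
yellow [283. 268.] [ 48. 134.] [638. 101.  18.]
white [ 20. 346.] [21. 39.] [435.  35.  18.]
white [345. 241.] [32. 28.] [682. 121.  18.]
white [549. 278.] [ 23. 171.] [832.  93.  18.]
white [278. 186.] [ 88. 135.] [635. 161.  18.]
white [ 20. 100.] [ 40. 111.] [471. 216.  18.]
```

View pics/w3.png

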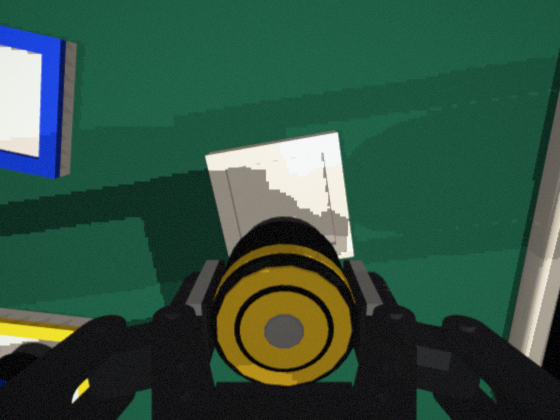

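The wrist view shows yellow held upright at (284,330). The spare nest is below, with its far corners at (206,155) and (338,132).

Run:
```python
from h import *
c=np.load("pics/w3.npy",allow_pickle=True).item()
a,b=onz(c,(206,155),18)[:2],onz(c,(338,132),18)[:2];e=b-a;L=np.hypot(*e);n=np.array([e[1],-e[0]])/L
print(a,b,L,(a+b)/2+44*n,np.degrees(np.arctan2(e[1],e[0])))
# far rim corners of the blue nest are cut off; held cone centre:
print(onz(c,(284,330),68+118.6-31.1))
```

```text
[587.12145157 181.83471674] [673.45546589 197.01876586] 87.65909750162416 [637.91000835 146.09185949] 9.974917337501314
[638.62567522 143.26318828 155.5       ]
```

Call:
move_arm(
  increments=[
    {"claw": 255, "dx": 0.001, "dy": 0.002, "dz": -0.05, "rx": 0, "ry": 0, "rz": 0},
    {"claw": 255, "dx": 0.001, "dy": 0.002, "dz": -0.1, "rx": 0, "ry": 0, "rz": 0},
    {"claw": 255, "dx": 0.001, "dy": 0.002, "dz": -0.135, "rx": 0, "ry": 0, "rz": 0},
    {"claw": 255, "dx": 0.001, "dy": 0.002, "dz": -0.155, "rx": 0, "ry": 0, "rz": 0},
    {"claw": 255, "dx": 0.001, "dy": 0.002, "dz": -0.165, "rx": 0, "ry": 0, "rz": 0},
    {"claw": 255, "dx": 0.001, "dy": 0.002, "dz": -0.17, "rx": 0, "ry": 0, "rz": 0},
    {"claw": 255, "dx": 0.001, "dy": 0.002, "dz": -0.173, "rx": 0, "ry": 0, "rz": 0},
    {"claw": 255, "dx": 0.001, "dy": 0.002, "dz": -0.175, "rx": 0, "ry": 0, "rz": 0},
    {"claw": 255, "dx": 0.001, "dy": 0.002, "dz": -0.175, "rx": 0, "ry": 0, "rz": 0},
    {"claw": 255, "dx": 0.001, "dy": 0.002, "dz": -0.175, "rx": 0, "ry": 0, "rz": 0},
  ],
)

```text
time: 4.67
eef_pos: [638.3, 146.8, 32.9]
eef_rot: [[-0.006, 1.0, 0.002], [1.0, 0.006, 0.0], [0.0, 0.002, -1.0]]
force: [0.6, -0.3, -2.9]
grip_width: 0.574
grip_force: 63.5
```

Call:
move_arm(
  increments=[
    {"claw": 255, "dx": 0, "dy": 0, "dz": -0.001, "rx": 0, "ry": 0, "rz": 0},
    {"claw": 255, "dx": 0, "dy": 0, "dz": -0.002, "rx": 0, "ry": 0, "rz": 0},
    {"claw": 255, "dx": 0, "dy": 0, "dz": -0.003, "rx": 0, "ry": 0, "rz": 0},
    {"claw": 255, "dx": 0, "dy": 0, "dz": -0.004, "rx": 0, "ry": 0, "rz": 0},
    {"claw": 255, "dx": 0, "dy": 0, "dz": -0.004, "rx": 0, "ry": 0, "rz": 0},
  ],
)

```text
time: 5.08
eef_pos: [638.0, 146.7, 31.2]
eef_rot: [[-0.006, 1.0, 0.001], [1.0, 0.006, 0.0], [0.0, 0.001, -1.0]]
force: [-3.8, -0.3, 8.3]
grip_width: 0.572
grip_force: 64.3
```

Call:
move_arm(
  increments=[
    {"claw": 0, "dx": 0, "dy": 0, "dz": 0, "rx": 0, "ry": 0, "rz": 0},
    {"claw": 0, "dx": 0, "dy": 0, "dz": 0, "rx": 0, "ry": 0, "rz": 0},
    {"claw": 0, "dx": 0, "dy": 0, "dz": 0, "rx": 0, "ry": 0, "rz": 0},
    {"claw": 0, "dx": 0, "dy": 0, "dz": 0, "rx": 0, "ry": 0, "rz": 0},
    {"claw": 0, "dx": 0, "dy": 0, "dz": 0, "rx": 0, "ry": 0, "rz": 0},
    {"claw": 0, "dx": 0, "dy": 0, "dz": 0.05, "rx": 0, "ry": 0, "rz": 0},
    {"claw": 0, "dx": 0, "dy": 0, "dz": 0.12, "rx": 0, "ry": 0, "rz": 0},
    {"claw": 0, "dx": 0, "dy": 0, "dz": 0.17, "rx": 0, "ry": 0, "rz": 0},
    {"claw": 0, "dx": 0, "dy": 0, "dz": 0.17, "rx": 0, "ry": 0, "rz": 0},
  ],
)

```text
time: 5.83
eef_pos: [641.6, 147.3, 122.4]
eef_rot: [[-0.006, 1.0, 0.01], [1.0, 0.006, 0.002], [0.002, 0.01, -1.0]]
force: [0.8, 0.3, 0.5]
grip_width: 1.001
grip_force: 0.0
```

Call:
move_arm(
  increments=[
    {"claw": 0, "dx": -0.389, "dy": -0.271, "dz": 0, "rx": 0, "ry": 0, "rz": 0},
    {"claw": 0, "dx": -0.389, "dy": -0.271, "dz": 0, "rx": 0, "ry": 0, "rz": 0},
    {"claw": 0, "dx": -0.389, "dy": -0.271, "dz": 0, "rx": 0, "ry": 0, "rz": 0},
    {"claw": 0, "dx": -0.389, "dy": -0.271, "dz": 0, "rx": 0, "ry": 0, "rz": 0},
    {"claw": 0, "dx": -0.389, "dy": -0.271, "dz": 0, "rx": 0, "ry": 0, "rz": 0},
    {"claw": 0, "dx": -0.389, "dy": -0.271, "dz": 0, "rx": 0, "ry": 0, "rz": 0},
    {"claw": 0, "dx": -0.389, "dy": -0.271, "dz": 0, "rx": 0, "ry": 0, "rz": 0},
    {"claw": 0, "dx": -0.389, "dy": -0.271, "dz": 0, "rx": 0, "ry": 0, "rz": 0},
    {"claw": 0, "dx": -0.389, "dy": -0.271, "dz": 0, "rx": 0, "ry": 0, "rz": 0},
  ],
)

```text
time: 6.58
eef_pos: [443.8, 11.2, 115.3]
eef_rot: [[-0.005, 1.0, 0.002], [1.0, 0.005, 0.0], [0.0, 0.002, -1.0]]
force: [-0.6, 0.3, -0.2]
grip_width: 0.996
grip_force: 0.0
```

Run:
```python
from h import *
c,im=view("wrist","w4");M=masks(im)
print(manip.state()["eef_pos"])
for k in("yellow","blue"):
  for q in comps(M[k],300):
    r=cv2.minAreaRect(q);print(k,np.round(r[0]),np.round(r[1]),onz(c,r[0],18).round(),onz(c,r[0],68).round(1))
view("top","t4")
```

```text
[444.11540252  11.41176589 115.35756286]
yellow [280. 212.] [135. 125.] [442.  10.  18.] [442.6  25.3  68. ]
blue [278. 236.] [77. 81.] [440.  -7.  18.] [441.1  11.9  68. ]
blue [280. 199.] [75. 24.] [442.  20.  18.] [442.6  32.9  68. ]
```

View pics/w4.png

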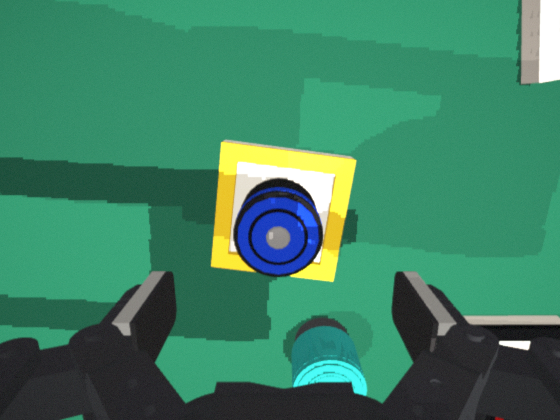

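The wrist view shows the blue cone at (278,236) in the yellow-rimmed nest. The turquoise look-alike at (328,360) is clear of the fingers.

Call:
move_arm(
  increments=[
    {"claw": 0, "dx": -0.004, "dy": 0.001, "dz": -0.06, "rx": 0, "ry": 0, "rz": 0},
    {"claw": 0, "dx": -0.004, "dy": 0.001, "dz": -0.12, "rx": 0, "ry": 0, "rz": 0},
    {"claw": 0, "dx": -0.004, "dy": 0.001, "dz": -0.167, "rx": 0, "ry": 0, "rz": 0},
    {"claw": 0, "dx": -0.004, "dy": 0.001, "dz": -0.167, "rx": 0, "ry": 0, "rz": 0},
    {"claw": 255, "dx": -0.004, "dy": 0.001, "dz": -0.167, "rx": 0, "ry": 0, "rz": 0},
    {"claw": 255, "dx": -0.004, "dy": 0.001, "dz": -0.167, "rx": 0, "ry": 0, "rz": 0},
    {"claw": 255, "dx": -0.004, "dy": 0.001, "dz": -0.167, "rx": 0, "ry": 0, "rz": 0},
    {"claw": 255, "dx": -0.004, "dy": 0.001, "dz": -0.167, "rx": 0, "ry": 0, "rz": 0},
    {"claw": 255, "dx": -0.004, "dy": 0.001, "dz": -0.167, "rx": 0, "ry": 0, "rz": 0},
    {"claw": 255, "dx": -0.004, "dy": 0.001, "dz": -0.167, "rx": 0, "ry": 0, "rz": 0},
  ],
)

```text
time: 7.52
eef_pos: [443.1, 11.6, 33.6]
eef_rot: [[-0.006, 1.0, 0.004], [1.0, 0.006, -0.0], [-0.0, 0.004, -1.0]]
force: [-0.3, 0.1, 5.9]
grip_width: 0.572
grip_force: 62.3
```

Call:
move_arm(
  increments=[
    {"claw": 255, "dx": 0, "dy": 0, "dz": 0.06, "rx": 0, "ry": 0, "rz": 0},
    {"claw": 255, "dx": 0, "dy": 0, "dz": 0.14, "rx": 0, "ry": 0, "rz": 0},
    {"claw": 255, "dx": 0, "dy": 0.04, "dz": 0.18, "rx": 0, "ry": 0, "rz": 0},
    {"claw": 255, "dx": 0.004, "dy": 0.12, "dz": 0.18, "rx": 0, "ry": 0, "rz": 0},
    {"claw": 255, "dx": 0.008, "dy": 0.2, "dz": 0.18, "rx": 0, "ry": 0, "rz": 0},
    {"claw": 255, "dx": 0.012, "dy": 0.28, "dz": 0.18, "rx": 0, "ry": 0, "rz": 0},
    {"claw": 255, "dx": 0.016, "dy": 0.36, "dz": 0.18, "rx": 0, "ry": 0, "rz": 0},
    {"claw": 255, "dx": 0.018, "dy": 0.412, "dz": 0.18, "rx": 0, "ry": 0, "rz": 0},
    {"claw": 255, "dx": 0.018, "dy": 0.412, "dz": 0.18, "rx": 0, "ry": 0, "rz": 0},
    {"claw": 255, "dx": 0.018, "dy": 0.412, "dz": 0.18, "rx": 0, "ry": 0, "rz": 0},
  ],
)

```text
time: 8.35
eef_pos: [450.1, 219.1, 122.1]
eef_rot: [[-0.009, 1.0, 0.001], [1.0, 0.009, 0.0], [0.0, 0.001, -1.0]]
force: [0.7, -0.7, -1.1]
grip_width: 0.571
grip_force: 62.8
```

Call:
move_arm(
  increments=[
    {"claw": 255, "dx": 0.001, "dy": -0.001, "dz": -0.06, "rx": 0, "ry": 0, "rz": 0},
    {"claw": 255, "dx": 0.001, "dy": -0.001, "dz": -0.12, "rx": 0, "ry": 0, "rz": 0},
    {"claw": 255, "dx": 0.001, "dy": -0.001, "dz": -0.155, "rx": 0, "ry": 0, "rz": 0},
    {"claw": 255, "dx": 0.001, "dy": -0.001, "dz": -0.167, "rx": 0, "ry": 0, "rz": 0},
    {"claw": 255, "dx": 0.001, "dy": -0.001, "dz": -0.172, "rx": 0, "ry": 0, "rz": 0},
    {"claw": 255, "dx": 0.001, "dy": -0.001, "dz": -0.175, "rx": 0, "ry": 0, "rz": 0},
    {"claw": 255, "dx": 0.001, "dy": -0.001, "dz": -0.177, "rx": 0, "ry": 0, "rz": 0},
    {"claw": 255, "dx": 0.001, "dy": -0.001, "dz": -0.178, "rx": 0, "ry": 0, "rz": 0},
    {"claw": 255, "dx": 0.001, "dy": -0.001, "dz": -0.179, "rx": 0, "ry": 0, "rz": 0},
    {"claw": 255, "dx": 0.001, "dy": -0.001, "dz": -0.179, "rx": 0, "ry": 0, "rz": 0},
  ],
)

```text
time: 9.18
eef_pos: [451.8, 217.4, 33.7]
eef_rot: [[-0.006, 1.0, 0.003], [1.0, 0.006, 0.001], [0.001, 0.003, -1.0]]
force: [-0.4, -2.1, 5.0]
grip_width: 0.567
grip_force: 63.7
```

Contact has been made. I'll release and lift.

Call:
move_arm(
  increments=[
    {"claw": 0, "dx": 0, "dy": 0, "dz": 0, "rx": 0, "ry": 0, "rz": 0},
    {"claw": 0, "dx": 0, "dy": 0, "dz": 0, "rx": 0, "ry": 0, "rz": 0},
    {"claw": 0, "dx": 0, "dy": 0, "dz": 0, "rx": 0, "ry": 0, "rz": 0},
    {"claw": 0, "dx": 0, "dy": 0, "dz": 0, "rx": 0, "ry": 0, "rz": 0},
    {"claw": 0, "dx": 0, "dy": 0, "dz": 0, "rx": 0, "ry": 0, "rz": 0},
    {"claw": 0, "dx": 0, "dy": 0, "dz": 0.06, "rx": 0, "ry": 0, "rz": 0},
    {"claw": 0, "dx": 0, "dy": 0, "dz": 0.12, "rx": 0, "ry": 0, "rz": 0},
    {"claw": 0, "dx": 0, "dy": 0, "dz": 0.165, "rx": 0, "ry": 0, "rz": 0},
    {"claw": 0, "dx": 0, "dy": 0, "dz": 0.165, "rx": 0, "ry": 0, "rz": 0},
  ],
)

```text
time: 9.93
eef_pos: [453.9, 218.4, 120.0]
eef_rot: [[-0.006, 1.0, 0.008], [1.0, 0.006, 0.003], [0.003, 0.008, -1.0]]
force: [0.9, 0.4, 1.2]
grip_width: 0.998
grip_force: 0.0
```

Call:
move_arm(
  increments=[
    {"claw": 0, "dx": 0.373, "dy": -0.142, "dz": 0, "rx": 0, "ry": 0, "rz": 0},
    {"claw": 0, "dx": 0.373, "dy": -0.142, "dz": 0, "rx": 0, "ry": 0, "rz": 0},
    {"claw": 0, "dx": 0.373, "dy": -0.142, "dz": 0, "rx": 0, "ry": 0, "rz": 0},
    {"claw": 0, "dx": 0.373, "dy": -0.142, "dz": 0, "rx": 0, "ry": 0, "rz": 0},
    {"claw": 0, "dx": 0.373, "dy": -0.142, "dz": 0, "rx": 0, "ry": 0, "rz": 0},
    {"claw": 0, "dx": 0.373, "dy": -0.142, "dz": 0, "rx": 0, "ry": 0, "rz": 0},
    {"claw": 0, "dx": 0.373, "dy": -0.142, "dz": 0, "rx": 0, "ry": 0, "rz": 0},
    {"claw": 0, "dx": 0.373, "dy": -0.142, "dz": 0, "rx": 0, "ry": 0, "rz": 0},
  ],
)

```text
time: 10.6
eef_pos: [636.2, 146.1, 113.1]
eef_rot: [[-0.006, 1.0, -0.002], [1.0, 0.006, -0.0], [0.0, -0.002, -1.0]]
force: [0.3, 0.3, 0.3]
grip_width: 1.0
grip_force: 0.0
```

Run:
```python
from h import *
c,im=view("wrist","w5");M=masks(im)
print(manip.state()["eef_pos"])
for k in("yellow",):
  for q in comps(M[k],300):
    r=cv2.minAreaRect(q);print(k,np.round(r[0]),np.round(r[1]),onz(c,r[0],68).round(1))
t,im=view("top","t5")
for k,m in masks(im).items():
  for q in comps(m,100):
    r=cv2.minAreaRect(q)
    if 110<r[0][0]<220 and 150<r[0][1]<300: print(k,np.round(r[0]),np.round(r[1]),onz(t,r[0],18).round(1),onz(t,r[0],68).round(1))
```

```text
[635.96023532 146.55758179 113.54929847]
yellow [ 36. 336.] [75. 17.] [490.6  83.5  68. ]
yellow [287. 238.] [78. 82.] [638.5 146.3  68. ]
yellow [289. 202.] [78. 26.] [639.2 166.6  68. ]
yellow [177. 178.] [21. 20.] [650.1 153.7  18. ] [637.  142.1  68. ]
white [181. 182.] [38. 38.] [638.3 144.   18. ] [625.9 132.9  68. ]
black [168. 168.] [61.  8.] [673.9 175.1  18. ] [659.5 162.4  68. ]
```

Call:
move_arm(
  increments=[
    {"claw": 0, "dx": 0.003, "dy": 0, "dz": -0.06, "rx": 0, "ry": 0, "rz": 0},
    {"claw": 0, "dx": 0.003, "dy": 0, "dz": -0.12, "rx": 0, "ry": 0, "rz": 0},
    {"claw": 0, "dx": 0.003, "dy": 0, "dz": -0.163, "rx": 0, "ry": 0, "rz": 0},
    {"claw": 0, "dx": 0.003, "dy": 0, "dz": -0.163, "rx": 0, "ry": 0, "rz": 0},
    {"claw": 255, "dx": 0.003, "dy": 0, "dz": -0.163, "rx": 0, "ry": 0, "rz": 0},
    {"claw": 255, "dx": 0.003, "dy": 0, "dz": -0.163, "rx": 0, "ry": 0, "rz": 0},
    {"claw": 255, "dx": 0.003, "dy": 0, "dz": -0.163, "rx": 0, "ry": 0, "rz": 0},
    {"claw": 255, "dx": 0.003, "dy": 0, "dz": -0.163, "rx": 0, "ry": 0, "rz": 0},
    {"claw": 255, "dx": 0.003, "dy": 0, "dz": -0.163, "rx": 0, "ry": 0, "rz": 0},
    {"claw": 255, "dx": 0.003, "dy": 0, "dz": -0.163, "rx": 0, "ry": 0, "rz": 0},
  ],
)

```text
time: 11.53
eef_pos: [640.5, 146.7, 36.2]
eef_rot: [[-0.006, 1.0, 0.005], [1.0, 0.006, 0.001], [0.001, 0.005, -1.0]]
force: [-1.9, 0.7, 9.5]
grip_width: 0.566
grip_force: 62.9
```

Call:
move_arm(
  increments=[
    {"claw": 255, "dx": 0, "dy": 0, "dz": 0.06, "rx": 0, "ry": 0, "rz": 0},
    {"claw": 255, "dx": 0, "dy": 0, "dz": 0.14, "rx": 0, "ry": 0, "rz": 0},
    {"claw": 255, "dx": -0.03, "dy": -0.021, "dz": 0.18, "rx": 0, "ry": 0, "rz": 0},
    {"claw": 255, "dx": -0.09, "dy": -0.063, "dz": 0.18, "rx": 0, "ry": 0, "rz": 0},
    {"claw": 255, "dx": -0.16, "dy": -0.113, "dz": 0.18, "rx": 0, "ry": 0, "rz": 0},
    {"claw": 255, "dx": -0.23, "dy": -0.162, "dz": 0.18, "rx": 0, "ry": 0, "rz": 0},
    {"claw": 255, "dx": -0.3, "dy": -0.211, "dz": 0.18, "rx": 0, "ry": 0, "rz": 0},
    {"claw": 255, "dx": -0.36, "dy": -0.253, "dz": 0.18, "rx": 0, "ry": 0, "rz": 0},
    {"claw": 255, "dx": -0.392, "dy": -0.276, "dz": 0.18, "rx": 0, "ry": 0, "rz": 0},
    {"claw": 255, "dx": -0.392, "dy": -0.276, "dz": 0.18, "rx": 0, "ry": 0, "rz": 0},
  ],
)

```text
time: 12.37
eef_pos: [439.8, 6.3, 123.1]
eef_rot: [[-0.004, 1.0, -0.0], [1.0, 0.004, -0.001], [-0.001, -0.0, -1.0]]
force: [-0.9, -0.5, -2.1]
grip_width: 0.566
grip_force: 63.2
```

Call:
move_arm(
  increments=[
    {"claw": 255, "dx": 0.001, "dy": 0.002, "dz": -0.06, "rx": 0, "ry": 0, "rz": 0},
    {"claw": 255, "dx": 0.001, "dy": 0.002, "dz": -0.12, "rx": 0, "ry": 0, "rz": 0},
    {"claw": 255, "dx": 0.001, "dy": 0.002, "dz": -0.155, "rx": 0, "ry": 0, "rz": 0},
    {"claw": 255, "dx": 0.001, "dy": 0.002, "dz": -0.167, "rx": 0, "ry": 0, "rz": 0},
    {"claw": 255, "dx": 0.001, "dy": 0.002, "dz": -0.172, "rx": 0, "ry": 0, "rz": 0},
    {"claw": 255, "dx": 0.001, "dy": 0.002, "dz": -0.175, "rx": 0, "ry": 0, "rz": 0},
    {"claw": 255, "dx": 0.001, "dy": 0.002, "dz": -0.177, "rx": 0, "ry": 0, "rz": 0},
    {"claw": 255, "dx": 0.001, "dy": 0.002, "dz": -0.178, "rx": 0, "ry": 0, "rz": 0},
    {"claw": 255, "dx": 0.001, "dy": 0.002, "dz": -0.179, "rx": 0, "ry": 0, "rz": 0},
    {"claw": 255, "dx": 0.001, "dy": 0.002, "dz": -0.179, "rx": 0, "ry": 0, "rz": 0},
  ],
)

```text
time: 13.2
eef_pos: [444.3, 9.2, 36.1]
eef_rot: [[-0.006, 1.0, 0.002], [1.0, 0.006, -0.0], [-0.0, 0.002, -1.0]]
force: [-9.7, 1.0, 13.5]
grip_width: 0.568
grip_force: 64.9
```

Call:
move_arm(
  increments=[
    {"claw": 0, "dx": 0, "dy": 0, "dz": 0, "rx": 0, "ry": 0, "rz": 0},
    {"claw": 0, "dx": 0, "dy": 0, "dz": 0, "rx": 0, "ry": 0, "rz": 0},
    {"claw": 0, "dx": 0, "dy": 0, "dz": 0, "rx": 0, "ry": 0, "rz": 0},
    {"claw": 0, "dx": 0, "dy": 0, "dz": 0, "rx": 0, "ry": 0, "rz": 0},
    {"claw": 0, "dx": 0, "dy": 0, "dz": 0, "rx": 0, "ry": 0, "rz": 0},
    {"claw": 0, "dx": 0, "dy": 0, "dz": 0.06, "rx": 0, "ry": 0, "rz": 0},
    {"claw": 0, "dx": 0, "dy": 0, "dz": 0.12, "rx": 0, "ry": 0, "rz": 0},
    {"claw": 0, "dx": 0, "dy": 0, "dz": 0.165, "rx": 0, "ry": 0, "rz": 0},
    {"claw": 0, "dx": 0, "dy": 0, "dz": 0.165, "rx": 0, "ry": 0, "rz": 0},
  ],
)

```text
time: 13.95
eef_pos: [446.5, 8.8, 121.2]
eef_rot: [[-0.006, 1.0, 0.008], [1.0, 0.006, -0.001], [-0.001, 0.008, -1.0]]
force: [0.3, 0.5, -0.1]
grip_width: 0.999
grip_force: 0.0
```

Call:
move_arm(
  increments=[
    {"claw": 0, "dx": 0.351, "dy": -0.265, "dz": 0, "rx": 0, "ry": 0, "rz": 0},
    {"claw": 0, "dx": 0.351, "dy": -0.265, "dz": 0, "rx": 0, "ry": 0, "rz": 0},
    {"claw": 0, "dx": 0.351, "dy": -0.265, "dz": 0, "rx": 0, "ry": 0, "rz": 0},
    {"claw": 0, "dx": 0.351, "dy": -0.265, "dz": 0, "rx": 0, "ry": 0, "rz": 0},
    {"claw": 0, "dx": 0.351, "dy": -0.265, "dz": 0, "rx": 0, "ry": 0, "rz": 0},
    {"claw": 0, "dx": 0.351, "dy": -0.265, "dz": 0, "rx": 0, "ry": 0, "rz": 0},
    {"claw": 0, "dx": 0.351, "dy": -0.265, "dz": 0, "rx": 0, "ry": 0, "rz": 0},
    {"claw": 0, "dx": 0.351, "dy": -0.265, "dz": 0, "rx": 0, "ry": 0, "rz": 0},
    {"claw": 0, "dx": 0.351, "dy": -0.265, "dz": 0, "rx": 0, "ry": 0, "rz": 0},
  ],
)

```text
time: 14.7
eef_pos: [617.5, -122.6, 115.0]
eef_rot: [[-0.006, 1.0, -0.002], [1.0, 0.006, 0.001], [0.001, -0.002, -1.0]]
force: [0.9, 0.7, 0.4]
grip_width: 1.0
grip_force: 0.0
```

Run:
```python
from h import *
c,im=view("wrist","w6");M=masks(im)
print(manip.state()["eef_pos"])
for q in comps(M["red"],300):
    r=cv2.minAreaRect(q);print(np.round(r[0]),np.round(r[1]),onz(c,r[0],68).round(1))
view("top","t6")
```

```text
[ 617.51913913 -122.37627402  115.35623073]
[ 78. 286.] [ 67. 126.] [ 500.4 -153.4   68. ]
[280. 240.] [77. 81.] [ 616.3 -124.    68. ]
[282. 202.] [77. 25.] [ 617.1 -102.9   68. ]
```

View pics/w6.png

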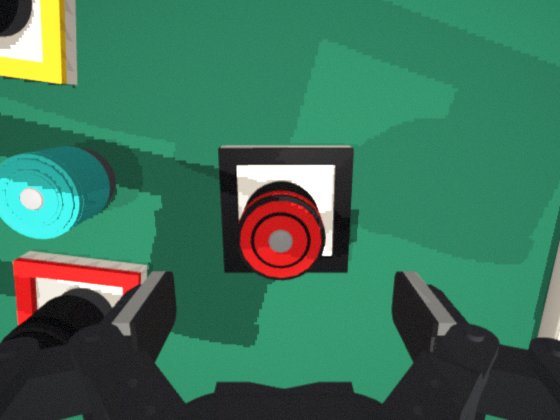

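View pics/t6.png

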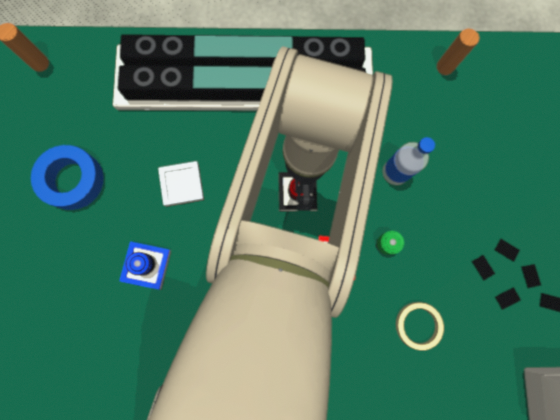

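The wrist view shows the red cone at (280,240) in the black-rimmed nest. The turquoise look-alike at (35,200) is well clear. The top view shows blue standing in the blue nest and the spare nest empty.

Call:
move_arm(
  increments=[
    {"claw": 0, "dx": -0.002, "dy": -0.003, "dz": -0.06, "rx": 0, "ry": 0, "rz": 0},
    {"claw": 0, "dx": -0.002, "dy": -0.003, "dz": -0.12, "rx": 0, "ry": 0, "rz": 0},
    {"claw": 0, "dx": -0.002, "dy": -0.003, "dz": -0.167, "rx": 0, "ry": 0, "rz": 0},
    {"claw": 0, "dx": -0.002, "dy": -0.003, "dz": -0.167, "rx": 0, "ry": 0, "rz": 0},
    {"claw": 255, "dx": -0.002, "dy": -0.003, "dz": -0.167, "rx": 0, "ry": 0, "rz": 0},
    {"claw": 255, "dx": -0.002, "dy": -0.003, "dz": -0.167, "rx": 0, "ry": 0, "rz": 0},
    {"claw": 255, "dx": -0.002, "dy": -0.003, "dz": -0.167, "rx": 0, "ry": 0, "rz": 0},
    {"claw": 255, "dx": -0.002, "dy": -0.003, "dz": -0.167, "rx": 0, "ry": 0, "rz": 0},
    {"claw": 255, "dx": -0.002, "dy": -0.003, "dz": -0.167, "rx": 0, "ry": 0, "rz": 0},
    {"claw": 255, "dx": -0.002, "dy": -0.003, "dz": -0.167, "rx": 0, "ry": 0, "rz": 0},
  ],
)

```text
time: 15.63
eef_pos: [619.6, -125.3, 35.6]
eef_rot: [[-0.006, 1.0, 0.005], [1.0, 0.006, -0.001], [-0.001, 0.005, -1.0]]
force: [-1.3, 1.7, 7.7]
grip_width: 0.569
grip_force: 62.6
```

Run:
```python
from h import *
c=np.load("pics/w6.npy",allow_pickle=True).item()
P=[onz(c,p,18)[:2] for p in((220,149),(353,149),(348,272),(224,272))];print(np.round(P),np.mean(P,0))
P=[onz(c,p,18)[:2] for p in((18,263),(138,273))];a,b=P;e=b-a;L=np.hypot(*e);print("red",a,b,L,(a+b)/2+44*np.array([e[1],-e[0]])/L)
```

```text
[[ 577.  -81.]
 [ 663.  -80.]
 [ 664. -168.]
 [ 576. -168.]] [ 619.74570295 -124.19063144]
red [ 429.94726946 -161.97178104] [ 514.19869714 -169.22754163] 84.56328475516491 [ 468.29766323 -209.43739575]
```

Call:
move_arm(
  increments=[
    {"claw": 255, "dx": 0, "dy": 0, "dz": 0.06, "rx": 0, "ry": 0, "rz": 0},
    {"claw": 255, "dx": 0, "dy": 0, "dz": 0.14, "rx": 0, "ry": 0, "rz": 0},
    {"claw": 255, "dx": 0.004, "dy": 0.05, "dz": 0.18, "rx": 0, "ry": 0, "rz": 0},
    {"claw": 255, "dx": 0.01, "dy": 0.13, "dz": 0.18, "rx": 0, "ry": 0, "rz": 0},
    {"claw": 255, "dx": 0.015, "dy": 0.21, "dz": 0.18, "rx": 0, "ry": 0, "rz": 0},
    {"claw": 255, "dx": 0.02, "dy": 0.29, "dz": 0.18, "rx": 0, "ry": 0, "rz": 0},
    {"claw": 255, "dx": 0.027, "dy": 0.37, "dz": 0.18, "rx": 0, "ry": 0, "rz": 0},
    {"claw": 255, "dx": 0.034, "dy": 0.45, "dz": 0.18, "rx": 0, "ry": 0, "rz": 0},
    {"claw": 255, "dx": 0.04, "dy": 0.51, "dz": 0.18, "rx": 0, "ry": 0, "rz": 0},
    {"claw": 255, "dx": 0.04, "dy": 0.541, "dz": 0.18, "rx": 0, "ry": 0, "rz": 0},
  ],
)

```text
time: 16.47
eef_pos: [637.9, 150.0, 123.7]
eef_rot: [[-0.009, 1.0, 0.002], [1.0, 0.009, 0.002], [0.002, 0.002, -1.0]]
force: [0.6, -0.5, -0.8]
grip_width: 0.571
grip_force: 62.6
```

Call:
move_arm(
  increments=[
    {"claw": 255, "dx": 0, "dy": 0, "dz": -0.06, "rx": 0, "ry": 0, "rz": 0},
    {"claw": 255, "dx": 0, "dy": 0, "dz": -0.12, "rx": 0, "ry": 0, "rz": 0},
    {"claw": 255, "dx": 0, "dy": 0, "dz": -0.155, "rx": 0, "ry": 0, "rz": 0},
    {"claw": 255, "dx": 0, "dy": 0, "dz": -0.167, "rx": 0, "ry": 0, "rz": 0},
    {"claw": 255, "dx": 0, "dy": 0, "dz": -0.172, "rx": 0, "ry": 0, "rz": 0},
    {"claw": 255, "dx": 0, "dy": 0, "dz": -0.175, "rx": 0, "ry": 0, "rz": 0},
    {"claw": 255, "dx": 0, "dy": 0, "dz": -0.177, "rx": 0, "ry": 0, "rz": 0},
    {"claw": 255, "dx": 0, "dy": 0, "dz": -0.178, "rx": 0, "ry": 0, "rz": 0},
    {"claw": 255, "dx": 0, "dy": 0, "dz": -0.179, "rx": 0, "ry": 0, "rz": 0},
    {"claw": 255, "dx": 0, "dy": 0, "dz": -0.179, "rx": 0, "ry": 0, "rz": 0},
  ],
)

```text
time: 17.3
eef_pos: [638.5, 145.4, 35.6]
eef_rot: [[-0.006, 1.0, 0.002], [1.0, 0.006, 0.0], [0.0, 0.002, -1.0]]
force: [-5.9, -0.6, 8.3]
grip_width: 0.57
grip_force: 63.5
```

Call:
move_arm(
  increments=[
    {"claw": 0, "dx": 0, "dy": 0, "dz": 0, "rx": 0, "ry": 0, "rz": 0},
    {"claw": 0, "dx": 0, "dy": 0, "dz": 0, "rx": 0, "ry": 0, "rz": 0},
    {"claw": 0, "dx": 0, "dy": 0, "dz": 0, "rx": 0, "ry": 0, "rz": 0},
    {"claw": 0, "dx": 0, "dy": 0, "dz": 0, "rx": 0, "ry": 0, "rz": 0},
    {"claw": 0, "dx": 0, "dy": 0, "dz": 0, "rx": 0, "ry": 0, "rz": 0},
    {"claw": 0, "dx": 0, "dy": 0, "dz": 0.06, "rx": 0, "ry": 0, "rz": 0},
    {"claw": 0, "dx": 0, "dy": 0, "dz": 0.12, "rx": 0, "ry": 0, "rz": 0},
    {"claw": 0, "dx": 0, "dy": 0, "dz": 0.165, "rx": 0, "ry": 0, "rz": 0},
    {"claw": 0, "dx": 0, "dy": 0, "dz": 0.165, "rx": 0, "ry": 0, "rz": 0},
  ],
)

```text
time: 18.05
eef_pos: [641.3, 146.2, 122.2]
eef_rot: [[-0.006, 1.0, 0.01], [1.0, 0.006, 0.001], [0.001, 0.01, -1.0]]
force: [0.5, -0.2, 0.2]
grip_width: 1.0
grip_force: 0.0
```

Call:
move_arm(
  increments=[
    {"claw": 0, "dx": -0.342, "dy": -0.703, "dz": 0, "rx": 0, "ry": 0, "rz": 0},
    {"claw": 0, "dx": -0.342, "dy": -0.703, "dz": 0, "rx": 0, "ry": 0, "rz": 0},
    {"claw": 0, "dx": -0.342, "dy": -0.703, "dz": 0, "rx": 0, "ry": 0, "rz": 0},
    {"claw": 0, "dx": -0.342, "dy": -0.703, "dz": 0, "rx": 0, "ry": 0, "rz": 0},
    {"claw": 0, "dx": -0.342, "dy": -0.703, "dz": 0, "rx": 0, "ry": 0, "rz": 0},
    {"claw": 0, "dx": -0.342, "dy": -0.703, "dz": 0, "rx": 0, "ry": 0, "rz": 0},
    {"claw": 0, "dx": -0.342, "dy": -0.703, "dz": 0, "rx": 0, "ry": 0, "rz": 0},
    {"claw": 0, "dx": -0.342, "dy": -0.703, "dz": 0, "rx": 0, "ry": 0, "rz": 0},
    {"claw": 0, "dx": -0.342, "dy": -0.703, "dz": 0, "rx": 0, "ry": 0, "rz": 0},
    {"claw": 0, "dx": -0.342, "dy": -0.703, "dz": 0, "rx": 0, "ry": 0, "rz": 0},
  ],
)

```text
time: 18.88
eef_pos: [464.2, -209.8, 115.1]
eef_rot: [[-0.003, 1.0, -0.001], [1.0, 0.003, -0.002], [-0.002, -0.001, -1.0]]
force: [-0.1, 0.6, -0.5]
grip_width: 1.003
grip_force: 0.0
```

Run:
```python
from h import *
c,im=view("wrist","w7");M=masks(im)
print(manip.state()["eef_pos"])
for q in comps(M["red"],300):
    r=cv2.minAreaRect(q);print(np.round(r[0]),np.round(r[1]),onz(c,r[0],18).round(1))
h,s,v=cv2.split(cv2.cvtColor(im,cv2.COLOR_BGR2HSV))
for q in comps((s<60)&(v>70)&(v<200),60):
    r=cv2.minAreaRect(q)
    if max(r[1])<35:print("grey",np.round(r[0]),np.round(r[1]),onz(c,r[0],71).round(1))
```

```text
[ 464.03869921 -210.57821404  115.1695387 ]
[283. 207.] [136. 126.] [ 464.6 -207.3   18. ]
grey [288. 231.] [20. 22.] [ 467.1 -205.3   71. ]
grey [307.  30.] [25. 27.] [ 475.2 -106.8   71. ]
```

View pics/w7.png

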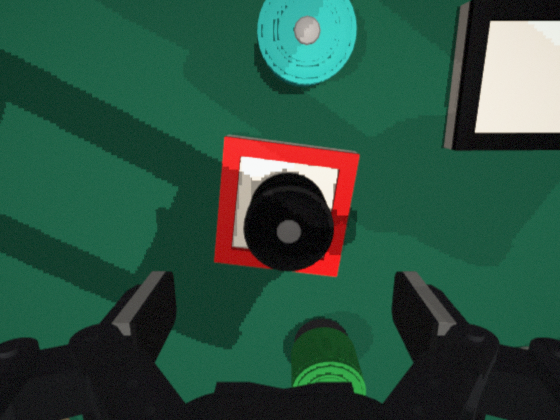

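The wrist view shows the black can's dome at (288,231) in the red-rimmed nest. Turquoise at (307,30) and green at (328,360) are both clear of the fingers.

Call:
move_arm(
  increments=[
    {"claw": 0, "dx": 0.001, "dy": 0.002, "dz": -0.05, "rx": 0, "ry": 0, "rz": 0},
    {"claw": 0, "dx": 0.001, "dy": 0.002, "dz": -0.12, "rx": 0, "ry": 0, "rz": 0},
    {"claw": 0, "dx": 0.001, "dy": 0.002, "dz": -0.167, "rx": 0, "ry": 0, "rz": 0},
    {"claw": 0, "dx": 0.001, "dy": 0.002, "dz": -0.167, "rx": 0, "ry": 0, "rz": 0},
    {"claw": 255, "dx": 0.001, "dy": 0.002, "dz": -0.167, "rx": 0, "ry": 0, "rz": 0},
    {"claw": 255, "dx": 0.001, "dy": 0.002, "dz": -0.167, "rx": 0, "ry": 0, "rz": 0},
    {"claw": 255, "dx": 0.001, "dy": 0.002, "dz": -0.167, "rx": 0, "ry": 0, "rz": 0},
    {"claw": 255, "dx": 0.001, "dy": 0.002, "dz": -0.167, "rx": 0, "ry": 0, "rz": 0},
    {"claw": 255, "dx": 0.001, "dy": 0.002, "dz": -0.167, "rx": 0, "ry": 0, "rz": 0},
    {"claw": 255, "dx": 0.001, "dy": 0.002, "dz": -0.167, "rx": 0, "ry": 0, "rz": 0},
  ],
)

```text
time: 19.77
eef_pos: [468.9, -205.8, 34.4]
eef_rot: [[-0.006, 1.0, 0.004], [1.0, 0.006, -0.002], [-0.002, 0.004, -1.0]]
force: [-0.8, -0.2, 7.5]
grip_width: 0.573
grip_force: 62.5
```

Call:
move_arm(
  increments=[
    {"claw": 255, "dx": 0, "dy": 0, "dz": 0.06, "rx": 0, "ry": 0, "rz": 0},
    {"claw": 255, "dx": 0, "dy": 0, "dz": 0.14, "rx": 0, "ry": 0, "rz": 0},
    {"claw": 255, "dx": 0, "dy": 0, "dz": 0.18, "rx": 0, "ry": 0, "rz": 0},
    {"claw": 255, "dx": 0.06, "dy": 0.032, "dz": 0.18, "rx": 0, "ry": 0, "rz": 0},
    {"claw": 255, "dx": 0.12, "dy": 0.064, "dz": 0.18, "rx": 0, "ry": 0, "rz": 0},
    {"claw": 255, "dx": 0.18, "dy": 0.096, "dz": 0.18, "rx": 0, "ry": 0, "rz": 0},
    {"claw": 255, "dx": 0.24, "dy": 0.128, "dz": 0.18, "rx": 0, "ry": 0, "rz": 0},
    {"claw": 255, "dx": 0.28, "dy": 0.15, "dz": 0.18, "rx": 0, "ry": 0, "rz": 0},
    {"claw": 255, "dx": 0.302, "dy": 0.162, "dz": 0.18, "rx": 0, "ry": 0, "rz": 0},
    {"claw": 255, "dx": 0.302, "dy": 0.162, "dz": 0.18, "rx": 0, "ry": 0, "rz": 0},
  ],
)

```text
time: 20.6
eef_pos: [620.4, -122.0, 122.7]
eef_rot: [[-0.008, 1.0, 0.002], [1.0, 0.008, 0.0], [0.0, 0.002, -1.0]]
force: [0.2, -0.2, -3.0]
grip_width: 0.567
grip_force: 63.6
```

Call:
move_arm(
  increments=[
    {"claw": 255, "dx": 0, "dy": 0, "dz": -0.06, "rx": 0, "ry": 0, "rz": 0},
    {"claw": 255, "dx": 0, "dy": 0, "dz": -0.12, "rx": 0, "ry": 0, "rz": 0},
    {"claw": 255, "dx": 0, "dy": 0, "dz": -0.155, "rx": 0, "ry": 0, "rz": 0},
    {"claw": 255, "dx": 0, "dy": 0, "dz": -0.167, "rx": 0, "ry": 0, "rz": 0},
    {"claw": 255, "dx": 0, "dy": 0, "dz": -0.172, "rx": 0, "ry": 0, "rz": 0},
    {"claw": 255, "dx": 0, "dy": 0, "dz": -0.175, "rx": 0, "ry": 0, "rz": 0},
    {"claw": 255, "dx": 0, "dy": 0, "dz": -0.177, "rx": 0, "ry": 0, "rz": 0},
    {"claw": 255, "dx": 0, "dy": 0, "dz": -0.178, "rx": 0, "ry": 0, "rz": 0},
    {"claw": 255, "dx": 0, "dy": 0, "dz": -0.179, "rx": 0, "ry": 0, "rz": 0},
    {"claw": 255, "dx": 0, "dy": 0, "dz": -0.179, "rx": 0, "ry": 0, "rz": 0},
  ],
)

```text
time: 21.43
eef_pos: [619.1, -124.3, 34.5]
eef_rot: [[-0.006, 1.0, 0.002], [1.0, 0.006, -0.001], [-0.001, 0.002, -1.0]]
force: [-3.3, 0.3, 5.7]
grip_width: 0.572
grip_force: 64.1
```

Contact again. I'll release, lift, and go back to the red speaker in the spare nest (dx +19, dy +271).

Call:
move_arm(
  increments=[
    {"claw": 0, "dx": 0, "dy": 0, "dz": 0, "rx": 0, "ry": 0, "rz": 0},
    {"claw": 0, "dx": 0, "dy": 0, "dz": 0, "rx": 0, "ry": 0, "rz": 0},
    {"claw": 0, "dx": 0, "dy": 0, "dz": 0, "rx": 0, "ry": 0, "rz": 0},
    {"claw": 0, "dx": 0, "dy": 0, "dz": 0, "rx": 0, "ry": 0, "rz": 0},
    {"claw": 0, "dx": 0, "dy": 0, "dz": 0, "rx": 0, "ry": 0, "rz": 0},
    {"claw": 0, "dx": 0, "dy": 0, "dz": 0.06, "rx": 0, "ry": 0, "rz": 0},
    {"claw": 0, "dx": 0, "dy": 0, "dz": 0.12, "rx": 0, "ry": 0, "rz": 0},
    {"claw": 0, "dx": 0, "dy": 0, "dz": 0.165, "rx": 0, "ry": 0, "rz": 0},
    {"claw": 0, "dx": 0, "dy": 0, "dz": 0.165, "rx": 0, "ry": 0, "rz": 0},
  ],
)

```text
time: 22.18
eef_pos: [621.6, -124.8, 121.5]
eef_rot: [[-0.006, 1.0, 0.009], [1.0, 0.006, -0.003], [-0.003, 0.009, -1.0]]
force: [0.1, 0.4, 1.2]
grip_width: 1.002
grip_force: 0.0
```

Call:
move_arm(
  increments=[
    {"claw": 0, "dx": 0.038, "dy": 0.541, "dz": 0, "rx": 0, "ry": 0, "rz": 0},
    {"claw": 0, "dx": 0.038, "dy": 0.541, "dz": 0, "rx": 0, "ry": 0, "rz": 0},
    {"claw": 0, "dx": 0.038, "dy": 0.541, "dz": 0, "rx": 0, "ry": 0, "rz": 0},
    {"claw": 0, "dx": 0.038, "dy": 0.541, "dz": 0, "rx": 0, "ry": 0, "rz": 0},
    {"claw": 0, "dx": 0.038, "dy": 0.541, "dz": 0, "rx": 0, "ry": 0, "rz": 0},
    {"claw": 0, "dx": 0.038, "dy": 0.541, "dz": 0, "rx": 0, "ry": 0, "rz": 0},
    {"claw": 0, "dx": 0.038, "dy": 0.541, "dz": 0, "rx": 0, "ry": 0, "rz": 0},
    {"claw": 0, "dx": 0.038, "dy": 0.541, "dz": 0, "rx": 0, "ry": 0, "rz": 0},
    {"claw": 0, "dx": 0.038, "dy": 0.541, "dz": 0, "rx": 0, "ry": 0, "rz": 0},
    {"claw": 0, "dx": 0.038, "dy": 0.541, "dz": 0, "rx": 0, "ry": 0, "rz": 0},
  ],
)

```text
time: 23.02
eef_pos: [636.8, 146.0, 114.3]
eef_rot: [[-0.006, 1.0, -0.001], [1.0, 0.006, -0.001], [-0.001, -0.001, -1.0]]
force: [0.2, -0.2, -0.7]
grip_width: 0.999
grip_force: 0.0
```

Run:
```python
from h import *
c,im=view("wrist","w8");M=masks(im)
print(manip.state()["eef_pos"])
for q in comps(M["red"],300):
    r=cv2.minAreaRect(q);print(np.round(r[0]),np.round(r[1]),onz(c,r[0],68).round(1))
```

```text
[636.92750898 145.40014338 114.40062941]
[287. 236.] [78. 82.] [639.2 146.8  68. ]
[287. 199.] [76. 24.] [639.2 167.7  68. ]
```

Call:
move_arm(
  increments=[
    {"claw": 0, "dx": 0.003, "dy": 0.001, "dz": -0.06, "rx": 0, "ry": 0, "rz": 0},
    {"claw": 0, "dx": 0.003, "dy": 0.001, "dz": -0.12, "rx": 0, "ry": 0, "rz": 0},
    {"claw": 0, "dx": 0.003, "dy": 0.001, "dz": -0.165, "rx": 0, "ry": 0, "rz": 0},
    {"claw": 0, "dx": 0.003, "dy": 0.001, "dz": -0.165, "rx": 0, "ry": 0, "rz": 0},
    {"claw": 255, "dx": 0.003, "dy": 0.001, "dz": -0.165, "rx": 0, "ry": 0, "rz": 0},
    {"claw": 255, "dx": 0.003, "dy": 0.001, "dz": -0.165, "rx": 0, "ry": 0, "rz": 0},
    {"claw": 255, "dx": 0.003, "dy": 0.001, "dz": -0.165, "rx": 0, "ry": 0, "rz": 0},
    {"claw": 255, "dx": 0.003, "dy": 0.001, "dz": -0.165, "rx": 0, "ry": 0, "rz": 0},
    {"claw": 255, "dx": 0.003, "dy": 0.001, "dz": -0.165, "rx": 0, "ry": 0, "rz": 0},
    {"claw": 255, "dx": 0.003, "dy": 0.001, "dz": -0.165, "rx": 0, "ry": 0, "rz": 0},
  ],
)

```text
time: 23.9
eef_pos: [640.8, 147.2, 35.5]
eef_rot: [[-0.006, 1.0, 0.005], [1.0, 0.006, 0.0], [0.0, 0.005, -1.0]]
force: [-0.0, -1.3, 7.2]
grip_width: 0.572
grip_force: 62.7
```

Call:
move_arm(
  increments=[
    {"claw": 255, "dx": 0, "dy": 0, "dz": 0.06, "rx": 0, "ry": 0, "rz": 0},
    {"claw": 255, "dx": 0, "dy": 0, "dz": 0.14, "rx": 0, "ry": 0, "rz": 0},
    {"claw": 255, "dx": 0, "dy": 0, "dz": 0.19, "rx": 0, "ry": 0, "rz": 0},
    {"claw": 255, "dx": -0.03, "dy": -0.061, "dz": 0.19, "rx": 0, "ry": 0, "rz": 0},
    {"claw": 255, "dx": -0.06, "dy": -0.122, "dz": 0.19, "rx": 0, "ry": 0, "rz": 0},
    {"claw": 255, "dx": -0.095, "dy": -0.193, "dz": 0.19, "rx": 0, "ry": 0, "rz": 0},
    {"claw": 255, "dx": -0.13, "dy": -0.264, "dz": 0.19, "rx": 0, "ry": 0, "rz": 0},
    {"claw": 255, "dx": -0.165, "dy": -0.335, "dz": 0.19, "rx": 0, "ry": 0, "rz": 0},
    {"claw": 255, "dx": -0.2, "dy": -0.406, "dz": 0.19, "rx": 0, "ry": 0, "rz": 0},
  ],
)

```text
time: 24.65
eef_pos: [537.9, -57.2, 128.4]
eef_rot: [[-0.006, 1.0, 0.002], [1.0, 0.006, -0.0], [-0.0, 0.002, -1.0]]
force: [0.9, -1.1, -1.9]
grip_width: 0.573
grip_force: 62.7
```

Call:
move_arm(
  increments=[
    {"claw": 255, "dx": -0.03, "dy": -0.061, "dz": 0, "rx": 0, "ry": 0, "rz": 0},
    {"claw": 255, "dx": -0.065, "dy": -0.132, "dz": 0, "rx": 0, "ry": 0, "rz": 0},
    {"claw": 255, "dx": -0.1, "dy": -0.203, "dz": 0, "rx": 0, "ry": 0, "rz": 0},
    {"claw": 255, "dx": -0.13, "dy": -0.264, "dz": 0, "rx": 0, "ry": 0, "rz": 0},
    {"claw": 255, "dx": -0.15, "dy": -0.305, "dz": 0, "rx": 0, "ry": 0, "rz": 0},
    {"claw": 255, "dx": -0.15, "dy": -0.305, "dz": 0, "rx": 0, "ry": 0, "rz": 0},
    {"claw": 255, "dx": -0.15, "dy": -0.305, "dz": 0, "rx": 0, "ry": 0, "rz": 0},
    {"claw": 255, "dx": -0.15, "dy": -0.305, "dz": 0, "rx": 0, "ry": 0, "rz": 0},
  ],
)

```text
time: 25.32
eef_pos: [463.9, -208.2, 128.0]
eef_rot: [[-0.005, 1.0, 0.001], [1.0, 0.005, -0.0], [-0.0, 0.001, -1.0]]
force: [0.5, 0.3, -1.9]
grip_width: 0.567
grip_force: 62.8
```

Call:
move_arm(
  increments=[
    {"claw": 255, "dx": 0, "dy": 0, "dz": -0.06, "rx": 0, "ry": 0, "rz": 0},
    {"claw": 255, "dx": 0, "dy": 0, "dz": -0.13, "rx": 0, "ry": 0, "rz": 0},
    {"claw": 255, "dx": 0, "dy": 0, "dz": -0.165, "rx": 0, "ry": 0, "rz": 0},
    {"claw": 255, "dx": 0, "dy": 0, "dz": -0.177, "rx": 0, "ry": 0, "rz": 0},
    {"claw": 255, "dx": 0, "dy": 0, "dz": -0.182, "rx": 0, "ry": 0, "rz": 0},
    {"claw": 255, "dx": 0, "dy": 0, "dz": -0.185, "rx": 0, "ry": 0, "rz": 0},
    {"claw": 255, "dx": 0, "dy": 0, "dz": -0.187, "rx": 0, "ry": 0, "rz": 0},
    {"claw": 255, "dx": 0, "dy": 0, "dz": -0.188, "rx": 0, "ry": 0, "rz": 0},
    {"claw": 255, "dx": 0, "dy": 0, "dz": -0.189, "rx": 0, "ry": 0, "rz": 0},
    {"claw": 255, "dx": 0, "dy": 0, "dz": -0.189, "rx": 0, "ry": 0, "rz": 0},
  ],
)

```text
time: 26.15
eef_pos: [464.2, -207.5, 35.4]
eef_rot: [[-0.007, 1.0, -0.0], [1.0, 0.007, 0.001], [0.001, -0.0, -1.0]]
force: [-11.0, 8.9, 18.5]
grip_width: 0.572
grip_force: 64.7
```

Call:
move_arm(
  increments=[
    {"claw": 255, "dx": 0, "dy": 0, "dz": 0.001, "rx": 0, "ry": 0, "rz": 0},
    {"claw": 0, "dx": 0, "dy": 0, "dz": 0.001, "rx": 0, "ry": 0, "rz": 0},
    {"claw": 0, "dx": 0, "dy": 0, "dz": 0.001, "rx": 0, "ry": 0, "rz": 0},
    {"claw": 0, "dx": 0, "dy": 0, "dz": 0.001, "rx": 0, "ry": 0, "rz": 0},
    {"claw": 0, "dx": 0, "dy": 0, "dz": 0.001, "rx": 0, "ry": 0, "rz": 0},
    {"claw": 0, "dx": 0, "dy": 0, "dz": 0.001, "rx": 0, "ry": 0, "rz": 0},
    {"claw": 0, "dx": 0, "dy": 0, "dz": 0.06, "rx": 0, "ry": 0, "rz": 0},
    {"claw": 0, "dx": 0, "dy": 0, "dz": 0.14, "rx": 0, "ry": 0, "rz": 0},
    {"claw": 0, "dx": 0, "dy": 0, "dz": 0.22, "rx": 0, "ry": 0, "rz": 0},
    {"claw": 0, "dx": 0, "dy": 0, "dz": 0.3, "rx": 0, "ry": 0, "rz": 0},
  ],
)

```text
time: 26.98
eef_pos: [462.9, -208.0, 184.1]
eef_rot: [[-0.006, 1.0, -0.001], [1.0, 0.006, 0.001], [0.001, -0.001, -1.0]]
force: [1.0, -0.3, -0.6]
grip_width: 1.0
grip_force: 0.0
```

Call:
move_arm(
  increments=[
    {"claw": 0, "dx": -0.2, "dy": -0.1, "dz": 0.1, "rx": 0, "ry": 0, "rz": 0},
    {"claw": 0, "dx": -0.2, "dy": -0.1, "dz": 0.1, "rx": 0, "ry": 0, "rz": 0},
    {"claw": 0, "dx": -0.2, "dy": -0.1, "dz": 0.1, "rx": 0, "ry": 0, "rz": 0},
    {"claw": 0, "dx": -0.2, "dy": -0.1, "dz": 0.1, "rx": 0, "ry": 0, "rz": 0},
    {"claw": 0, "dx": -0.2, "dy": -0.1, "dz": 0.1, "rx": 0, "ry": 0, "rz": 0},
    {"claw": 0, "dx": -0.2, "dy": -0.1, "dz": 0.1, "rx": 0, "ry": 0, "rz": 0},
  ],
)

```text
time: 27.48
eef_pos: [363.6, -258.4, 232.6]
eef_rot: [[-0.005, 1.0, 0.001], [1.0, 0.005, 0.0], [0.0, 0.001, -1.0]]
force: [0.5, 0.6, -0.1]
grip_width: 1.002
grip_force: 0.0
```

Run:
```python
from h import *
view("side","s9");view("top","t9")
```

```text
(no output)
```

View pics/s9.png

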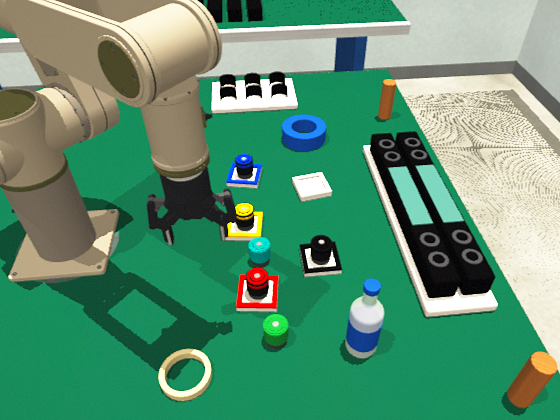

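View pics/t9.png

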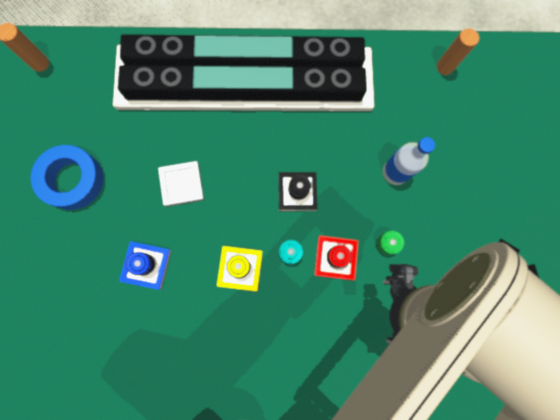

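Both views show every speaker upright in its own nest: blue (140,264), yellow (238,267), red (339,256) and black (299,187) in the top view. The spare nest is empty, and the bottle and look-alikes have not moved.

```bash
python3 -c "
from bench import manip
print(manip.finish_job())"
```

```text
the job is handed in; nothing more can be done
None
```

The job is handed in after about 27.5 s: each of the four speakers stands upright in the nest of its own colour, the spare nest is empty, and the bottle and look-alikes were not moved.

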